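Snug up a loose screw eye with a lab rod

ROBOT

A 6-joint arm with a two-finger parallel gripper is mounted at the origin on the work surface. World frame = base frame: x ahead of the robot, y to its left, z up, the work surface at z = 0. Lengths are in mm, angles in rad, forces in N, time in s.
With the tool pointing down it reaches from about 350 to 775 mm from the base axis. Payload 7.3 kg.
Tool frame: the origin (TCP) lies at the very end of the fingers, on their centre line; the grasp point (between the pads) lies 19 mm behind it; z points along the fingers, y is the line along which they close (so a half turn about z gives the same grasp; the last joint's range is limited). The gripper opens to 92 mm and grips with 3 to 60 N. Pads are 19 mm wide; open, the fingers measure 130 mm over their backs; the gripper's body (75 mm by 190 mm) begins 47 mm behind the grasp point.
Start: joints at [-1.379, 0.342, 1.524, -0, 1.275, -0.146], TCP at [174.014, -495.342, 226.741] pointing down, gripper open.
Joint ranges: [-2.53, 2.53], [-0.77, 2.02], [0.04, 2.7], [-1, 4.14], [0.28, 2.66], [-3.11, 3.11]. Speed limits (rad/s): [2.57, 2.57, 3.14, 3.14, 3.14, 3.14].

INTERFACE

Orientations are given as a rotation vector (axis times angle).
In Python, from bench import bot, viewer gives the robot as it stands. The module is installed in compiled form; this text tells all that it offers.
- The arm moves only by the shell command python3 -m creep 'ROWS' [FORCE]. ROWS is JSON, a list of rows, each an object of numbers: "tx", "ty", "tz": the shift along the tool's x, y, z in mm; "ax", "ay", "az": the turn, a rotation vector about the tool's x, y, z in degrees; "jaw": the gripper command: -1 is shut, 1 is fully open, values between are in proportion. In form: [{"tx": .., "ty": .., "tz": .., "ax": .., "ay": .., "az": .., "jaw": ..}, ...]. A call has exactly 5 rows; each row is the pose to reach, as a shift and turn from the pose commanded when the call began, along the tool's axes at that moment; what a row does not reach only later rows make up. A row lasts 1/8 s, in which the tool goes at most 62.5 mm and 10.7 degrees, less where a joint would pass 70% of its speed; a pose out of reach is approached as far as the arm can. A call with a gripper value outside its range is refused whole. The fingers move at their own pace and stop on an object; FORCE is the grip in N (left out, the last holds). Time passes only in rows, so rows that repeat a pose let the fingers close, or fill a call up. It gives the time, the measured TCP pose, the force, the opening and the grip force at its end, in the units of the state.
- bot.get_obs(): the state, without advancing time (a new reading comes with each control period).
- viewer.capture(name): name is "scene" or "top" or "wrist"; returns (picture, depth): 420x560x3 uint8, red, green, blue; 420x560 float32, mm along the optical axis (not along the pixel's ray), 0 where there is no reading.
- viewer.get_calibration(name): a dict with "fovy" (degrees; the focal length in pixels is half the picture's height over the tangent of half this angle, whatever the lens; pixels are square), "cx", "cy" (the principal point, pixels), "k1" (the pictures are not rectified: a ray, as slopes to the right and down, at radius r is drawn at 1 + k1 r^2 times it, then the intrinsics apply), "rvec" (rotation vector, rad) and "tvec" (3), from world to camera coordinates, as OpenCV has them. Camera axes: x right, y down, z forward; pixel columns grow to the right and rows downward; lengths in mm; the calibration is good to about 2 mm. A picture is of the moment at which its call begins: read the wrist's pose just before it. get_calibration takes no time and is no camera call; for the wrist camera it gives the pose at the moment of the call.
- bot.finish_job(): hands the job in; it is judged then, once.
The state is a dict: "t": time; "joint_positions": joint angles; "qvel": joint speeds; "effort": joint torques, N m; "tcp_pos": TCP position; "eef_rot": TCP orientation; "ft_force": force on the tool from outside, world axes, zero at the start; "moment": the same for the moment, N m; "finger_gap": opening from 0.0 (shut) to 1.0 (fully open); "gripper_force": force on a finger pad.
Only numpy, scipy, OpenCV 4.12 (cv2) and the standard library are available. Lean on these libraries where they do the work, as an engineer would, in place of code of your own. Each camera call takes 0.05 s, during which the arm holds its last target. There are 200 camera calls.

TASK

The screw eye on the wooden anchor block has worked loose: take the steel rod from the rack, slide it through the eye's loop and use it as a bar to turn the eye clockwise (seen from above) until its collar is firmly snug on the washer, without forcing it and stripping the wood. Then draw the rod out and lay it back in the notches of the rack, leaving everything else on the bench alone.

Things in the scene. Friction and masses are not known exactly. Their poses are not given: they have to be found in the camera images.
- block: The anchor block, which does not move: a beech block 120 x 70 mm (its x and y) and 40 mm tall on a dark steel plate 150 x 100 x 8 mm. The origin is the centre of its underside, on the bench; the wood's top is 48 mm up. The screw eye stands upright in its middle.
- screw_axis (a point): Centre of the top of the steel washer (26 mm wide) round the screw, 49.6 mm above the bench; the screw's axis is the vertical through it. Tightening is clockwise from above, sinking 4 mm per turn. Drag of the thread: 0.15 to 0.2 N m throughout. After the collar bears on the washer the torque climbs 7 N m per rad. Snug: 0.4 N m or more (aim for 0.6 N m, 6.7 N at 90 mm); above 1.0 N m the wood strips.
- eye_loop (a point): Centre of the steel screw eye's loop: an upright closed ring of 8 mm wire, 16 mm clear inside, 32 mm outside, centre about 77 mm above the bench. x is the loop's normal, along which a rod goes through it either way; z is up. It turns with the eye; at the start x is 9 deg clockwise to 106 deg anticlockwise (from above) of straight ahead. A 10 mm rod square in it turns idly about 0.7 rad before it bites.
- eye_collar (a point): Centre of the underside of the eye's collar (20 mm wide, 4 mm thick), 27 mm below the loop's centre. At the start it stands 0.25 to 0.85 mm above the washer, too little for the measured heights to show; it bears after a clockwise turn of 0.4 to 1.3 rad, not known beforehand. When let go, the tightened eye springs back by 0.06 to 0.14 rad and stays tight.
- rod_center (a point): Centre of the loose steel lab rod: 10 mm thick, 200 mm long with rounded ends, about 0.12 kg, both ends alike. x is its long axis. At the start it lies level in a pair of notches of the rack, its centre 39 mm above the bench.
- rack: The beech rod rack, which does not move; origin at the centre of its underside, rods lie along its x. Two end boards at x = -60 and +60 mm (10 mm thick, 48 mm tall) on a 6 mm base, 134 x 166 mm; each has three notches at y = -58, 0, +58 mm, 18 mm wide, floors 34 mm above the bench (a 10 mm rod's axis is then 39 mm up). Steel rod, glass rod and dowel lie in them in any order.
- glass_rod_center (a point): A thin glass stirring rod, 7 mm thick and 220 mm long, lying in another notch of the rack; this is its centre. Leave it alone.
- dowel_center (a point): A wooden dowel, 12 mm thick and 180 mm long, lying in the remaining notch of the rack; this is its centre. Leave it alone.
- tub_center (a point): An open clear plastic tub, 120 x 90 x 50 mm; this is its centre. Leave it alone.
- beaker_center (a point): A glass beaker, 68 mm wide and 92 mm tall; this is its centre. Leave it alone.
- pencil_center (a point): A pencil lying on the bench, 188 mm long; this is its centre. Leave it alone.
- balance_center (a point): A tubular spring balance lying on the bench, 24 mm thick and about 200 mm long; this is its centre. Leave it alone.
- weights_center (a point): A stack of brass slotted masses, 38 mm wide, 42 mm tall with its stem; this is 12 mm up its axis. Leave it alone.
- stopwatch_center (a point): A round black stop-watch lying on the bench, 60 mm wide, 14 mm thick; this is its centre. Leave it alone.
There are look-alikes about, which are no part of the job. What is shaped like the part that bears rod_center but turquoise is not meant. What is shaped like the block but pink is not meant.

How it is judged:
By the outcome, as a careful person would: the job done as asked, in the order asked, and still so for the second after the job is handed in, with the robot touching nothing.
It also fails if it takes over 72 s, if anything falls off the work surface, if the arm or the gripper's body presses on something with over 40 N, if the wrist force passes 120 N, or if a joint passes its speed limit or range.

## Working session

There is one attempt and no reset: what is moved stays moved. The work goes in short steps, Python scripts to look and compute and a shell command to move; the robot and the scene stay as the last step left them, time stands still between calls to the robot, and variables do not carry over. Pictures are saved under pics/ and viewed, at most 10 in all, crops included, and the job is handed in when it is done.

```bash
mkdir -p pics
cat > h.py <<'E'
import numpy as np, cv2
from bench import bot, viewer
from scipy.spatial.transform import Rotation as R
def cal(n):
    c=viewer.get_calibration(n); f=210/np.tan(np.radians(c["fovy"])/2)
    return dict(f=f,cx=c["cx"],cy=c["cy"],k=c["k1"],R=R.from_rotvec(c["rvec"]).as_matrix(),t=np.array(c["tvec"],float).ravel())
def ray(c,uv):
    p=(np.atleast_2d(uv)-[c["cx"],c["cy"]])/c["f"]; q=p.copy()
    for _ in range(20): q=p/(1+c["k"]*(q**2).sum(1,keepdims=True))
    d=np.c_[q,np.ones(len(q))]@c["R"]; return -c["R"].T@c["t"],d
def onz(c,uv,z):
    o,d=ray(c,uv); return o+d*((z-o[2])/d[:,2:])
def dep(c,uv,D):
    o,d=ray(c,uv); return o+d*np.array([D[int(v),int(u)] for u,v in np.atleast_2d(uv)])[:,None]
def proj(c,P):
    q=np.atleast_2d(P)@c["R"].T+c["t"]; q=q[:,:2]/q[:,2:]; q=q*(1+c["k"]*(q**2).sum(1,keepdims=True)); return q*c["f"]+[c["cx"],c["cy"]]
def tri(c1,a,c2,b):
    o1,d1=ray(c1,a);o2,d2=ray(c2,b);d1=d1[0]/np.linalg.norm(d1);d2=d2[0]/np.linalg.norm(d2)
    s=np.linalg.lstsq(np.c_[d1,-d2],o2-o1,rcond=None)[0];p,q=o1+s[0]*d1,o2+s[1]*d2
    return (p+q)/2,np.linalg.norm(p-q)
def shot(n,name):
    c=cal(n);im,D=viewer.capture(n);cv2.imwrite(f"pics/{name}.png",im[:,:,::-1]);np.savez(f"pics/{name}.npz",im=im,D=D,**c);return c,im,D
def load(name):
    z=np.load(f"pics/{name}.npz");return {k:z[k] for k in("f","cx","cy","k","R","t")},z["im"],z["D"]
E
python3 - <<'E'
from h import *
for n in("scene","top"):
    c,im,D=shot(n,n); print(n,c,-c["R"].T@c["t"],(D>0).mean())
print(bot.get_obs())
E
```

```text
scene {'f': np.float64(480.655838643683), 'cx': 285.78465750767435, 'cy': 212.96480848609355, 'k': 0.05368871654916697, 'R': array([[ 0.66913744,  0.74285339, -0.02058947],
       [ 0.53793421, -0.50329666, -0.67625384],
       [-0.51272007,  0.44143099, -0.73638089]]), 't': array([-300.67730812, -219.51197254, 1597.25999745])} [1138.22469798 -592.20054001 1021.55514119] 0.9961777210884354
top {'f': np.float64(459.1767658102301), 'cx': 271.40309681616054, 'cy': 203.7180098281852, 'k': -0.02940231315787297, 'R': array([[-0.00278771, -0.99999141,  0.0030682 ],
       [-0.98902138,  0.00230378, -0.14775452],
       [ 0.14774618, -0.00344641, -0.98901931]]), 't': array([ -13.0734866 ,  513.3078121 , 1204.25577991])} [ 329.71176589  -10.10556439 1266.91587663] 0.9960756802721088
{'t': 0.1, 'joint_positions': array([-1.37898664e+00,  3.42670148e-01,  1.52495050e+00, -5.38068294e-05,
        1.27539613e+00, -1.46000399e-01]), 'qvel': array([-6.27498824e-05, -1.38750032e-03, -1.48870585e-03,  6.49213880e-04,
       -7.38659244e-04, -1.73493752e-04]), 'effort': array([ 1.17276752e-03, -4.32005560e+01, -2.44693726e+01,  7.18858279e-02,
        5.26564009e-02, -5.08525966e-05]), 'tcp_pos': array([ 173.92873731, -494.95139174,  226.09546225]), 'eef_rot': array([-3.09547950e+00, -5.27896542e-01,  1.31993602e-04]), 'ft_force': array([ 0.43056472, -0.34525992, -0.59906688]), 'moment': array([ 0.05541028, -0.03807402, -0.01883972]), 'gripper_force': 0.0, 'finger_gap': 1.001613781999315}
```

View pics/top.png

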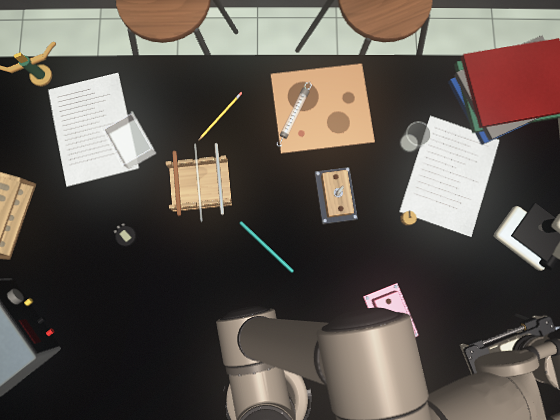

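View pics/scene.png

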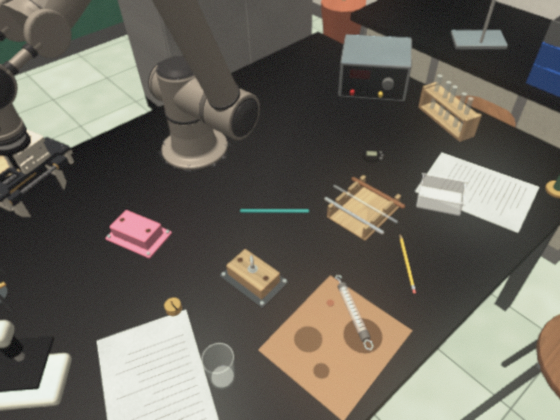

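The top view shows the block at about (338,195) and the rack at (200,183). The steel rod is the thick grey one on the right, with ends near (217,144) and (222,213). The thin middle one is glass, the left one is the dowel, and the pink and turquoise things are decoys.

Run:
```python
from h import *
c,im,D=load("top")
print("rod ends",onz(c,[[217,144],[222,213]],39))
print("glass ends",onz(c,[[196,144],[201,220]],37.5)); print("dowel",onz(c,[[176,152],[178,213]],40))
print("block corners plate",onz(c,[[315,171],[347,167],[357,219],[326,223]],8), "eye",onz(c,[[338,191]],77))
print("decoy rod",onz(c,[[241,223],[292,271]],10),"balance",onz(c,[[310,84],[279,144]],12),"weights",onz(c,[409,217],20),"beaker",onz(c,[415,136],40),"watch",onz(c,[124,235],10))
s,im2,_=load("scene"); print(tri(c,[219.5,178.5],s,[353,216]),tri(c,[338,191],s,[253,264]))
a=cv2.resize(im[125:235,150:370],None,fx=3.6,fy=3.6,interpolation=cv2.INTER_CUBIC);b=cv2.resize(im2[170:310,210:420],None,fx=2.6,fy=2.6)
cv2.imwrite("pics/crop1.png",a[:,:,::-1])
```

```text
rod ends [[680.08323787 135.24770063  39.        ]
 [488.15641564 118.86565152  39.        ]]
glass ends [[680.68733318 193.4853175   37.5       ]
 [469.46837784 175.37038911  37.5       ]]
dowel [[657.44677451 247.64397088  40.        ]
 [488.28911889 237.42411719  40.        ]]
block corners plate [[ 610.24974806 -136.99514125    8.        ]
 [ 621.60046323 -227.20319212    8.        ]
 [ 474.53495944 -250.86961623    8.        ]
 [ 463.67347283 -164.8737321     8.        ]] eye [[ 540.93091859 -189.76023272   77.        ]]
decoy rod [[464.05145846  69.28464391  10.        ]
 [332.9481579  -69.80215908  10.        ]] balance [[ 865.86440196 -126.71626723   12.        ]
 [ 687.38242682  -36.37394602   12.        ]] weights [[ 478.25818991 -391.87900789   20.        ]] beaker [[ 702.09232619 -413.4389338    40.        ]] watch [[431.5743285  390.49476935  10.        ]]
(array([584.75629879, 128.17242434,  32.56374839]), np.float64(1.316083197061437)) (array([ 543.24489102, -191.71262181,   64.00330747]), np.float64(0.024140355728723112))
```

View pics/crop1.png

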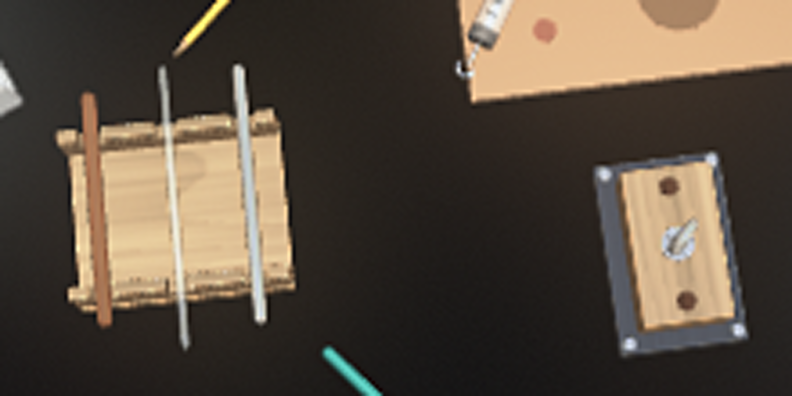

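The crop shows the steel rod from about (238,68) to (261,322) px and the eye ring at (678,240), with its plane running from lower left to upper right. Next I'll work out the wrist camera's offset and take near views.

```bash
cat >> h.py <<'E'
def st():
    o=bot.get_obs(); return o,np.array(o["tcp_pos"]),R.from_rotvec(o["eef_rot"]).as_matrix()
def rel(target,yaw):
    "rows needed: target TCP xyz, tool x yaw deg, pointing down"
    o,p,T=st(); y=np.radians(yaw); G=np.array([[np.cos(y),np.sin(y),0],[np.sin(y),-np.cos(y),0],[0,0,-1]]).T
    G=np.c_[[np.cos(y),np.sin(y),0],[np.sin(y),-np.cos(y),0],[0,0,-1]]
    print("t%.1f"%o["t"],"shift",(T.T@(np.array(target)-p)).round(1),"turn",np.degrees(R.from_matrix(T.T@G).as_rotvec()).round(1))
E
python3 - <<'E'
from h import *
o,p,T=st(); c=cal("wrist"); C=-c["R"].T@c["t"]
print("cam in tool",T.T@(C-p),"axes",(T.T@c["R"].T).round(3),c["f"])
rel([470,-190,240],19.4)
rel([470,-190,240],45)
E
```

```text
cam in tool [  83.6990564     0.22904323 -158.46809592] axes [[-0.001 -0.952 -0.306]
 [ 1.    -0.001 -0.001]
 [ 0.001 -0.306  0.952]] 318.38649574110667
t0.1 shift [ 380.4 -189.6  -13.6] turn [-0.1 -0.  -0. ]
t0.1 shift [ 380.4 -189.6  -13.6] turn [ -0.1  -0.  -25.6]
```

```bash
python3 -m creep '[{"tx":62,"ty":-35,"tz":0,"az":-5},{"tx":124,"ty":-65,"tz":0,"az":-10},{"tx":186,"ty":-95,"tz":0,"az":-15},{"tx":248,"ty":-130,"tz":0,"az":-20},{"tx":310,"ty":-160,"tz":0,"az":-25}]'
python3 -m creep '[{"tx":30,"ty":-5},{"tx":60,"ty":-10},{"tx":60,"ty":-10},{"tx":60,"ty":-10},{"tx":60,"ty":-10}]'
python3 - <<'E'
from h import *
o,p,T=st(); print(o["t"],p,T[:,0]); rel([520,-190,240],45)
shot("wrist","w1")
E
```

```text
0.1 [ 173.92873731 -494.95139174  226.09546225] [9.43477535e-01 3.31436445e-01 1.56278498e-04]
t0.1 shift [ 427.6 -173.   -13.6] turn [ -0.1  -0.  -25.6]$[0]: bad value
$[0]: bad value
```

View pics/w1.png

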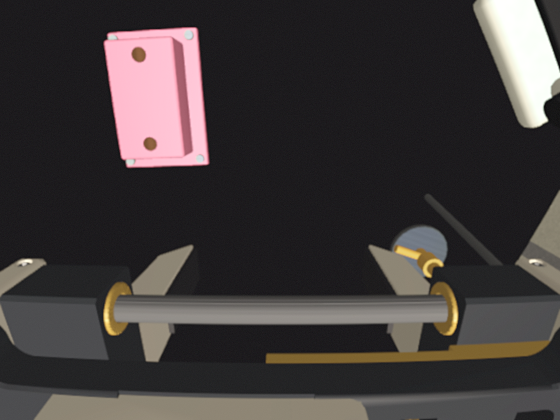

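The rows were refused because they left out keys, so the arm hasn't moved. The picture shows only the pink decoy at (155,95) and my own fingers at the bottom. I'll send full rows and stop short of the eye so it falls in view.

```bash
python3 -m creep '[{"tx":62,"ty":-22,"tz":0,"ax":0,"ay":0,"az":-5,"jaw":1},{"tx":124,"ty":-44,"tz":0,"ax":0,"ay":0,"az":-10,"jaw":1},{"tx":180,"ty":-66,"tz":0,"ax":0,"ay":0,"az":-15,"jaw":1},{"tx":240,"ty":-85,"tz":0,"ax":0,"ay":0,"az":-20,"jaw":0.2},{"tx":290,"ty":-100,"tz":0,"ax":0,"ay":0,"az":-25,"jaw":0.1}]'
python3 -m creep '[{"tx":30,"ty":0,"tz":0,"ax":0,"ay":0,"az":0,"jaw":0},{"tx":60,"ty":0,"tz":0,"ax":0,"ay":0,"az":0,"jaw":0},{"tx":60,"ty":0,"tz":0,"ax":0,"ay":0,"az":0,"jaw":0},{"tx":60,"ty":0,"tz":0,"ax":0,"ay":0,"az":0,"jaw":0},{"tx":60,"ty":0,"tz":0,"ax":0,"ay":0,"az":0,"jaw":0}]'
python3 - <<'E'
from h import *
o,p,T=st(); print(o["t"],p,T[:,0],o["finger_gap"]); rel([480,-255,240],45)
c,im,D=shot("wrist","w2"); print(proj(c,[543,-190,77]))
E
```

```text
t: 0.78
tcp_pos: [415.9, -303.2, 226.7]
eef_rot: [2.907, 1.191, -0.0]
ft_force: [-0.1, -1.3, 0.1]
finger_gap: 0.828
gripper_force: 0.0
t: 1.4
tcp_pos: [456.7, -263.7, 226.7]
eef_rot: [2.91, 1.184, -0.0]
ft_force: [-0.3, -0.3, 0.9]
finger_gap: 0.5
gripper_force: 0.0
1.4 [ 456.71361528 -263.69900277  226.67700712] [ 7.15945156e-01  6.98156456e-01 -3.09743421e-04] 0.4997881000233736
t1.4 shift [ 22.7  10.  -13.3] turn [-0.   0.  -0.7]
[[288.44338006  71.76572133]]
```

View pics/w2.png

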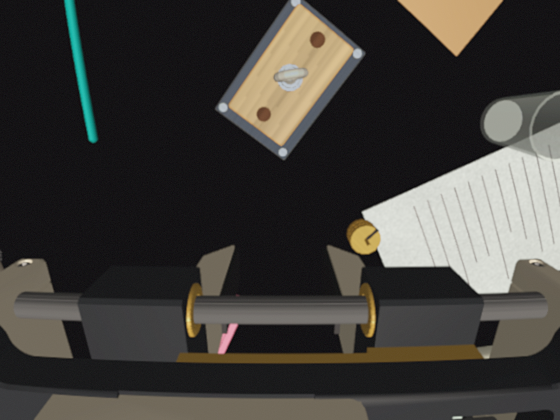

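The wrist view shows the eye at (290,75), with its ring running almost horizontally from (275,77) to (307,72), so the normal's yaw is about 50°. The masses are at (365,237) and the beaker is on the right. Next I'll use depth points to locate the ring.

```bash
cat >> h.py <<'E'
def cloud(c,D):
    v,u=np.mgrid[:420,:560]; uv=np.c_[u.ravel(),v.ravel()]; o,d=ray(c,uv); return (o+d*D.ravel()[:,None]).reshape(420,560,3)
def ring(c,D,ctr,lo=58):
    P=cloud(c,D); m=(np.hypot(P[...,0]-ctr[0],P[...,1]-ctr[1])<22)&(P[...,2]>lo)&(D>0); q=P[m]
    e=np.linalg.svd(q[:,:2]-q[:,:2].mean(0))[2][0]; a=np.degrees(np.arctan2(e[1],e[0])); s=(q[:,:2]-q[:,:2].mean(0))@e
    print("n",len(q),"mean",q.mean(0).round(1),"zmax",np.percentile(q[:,2],[50,98]).round(1),"normal yaw",(a+90)%180,"span",np.ptp(s).round(1),"mid",(q[:,:2].mean(0)+e*(s.max()+s.min())/2).round(1))
E
python3 - <<'E'
from h import *
c,im,D=load("w2"); 
for lo in (58,70,80): ring(c,D,(543,-190),lo)
P=cloud(c,D); 
hsv=cv2.cvtColor(im,cv2.COLOR_RGB2HSV)
m=(abs(P[...,2]-48)<3)&(np.hypot(P[...,0]-543,P[...,1]+190)<90); q=P[m]
r=cv2.minAreaRect(q[:,:2].astype(np.float32)); print("wood",r,np.median(q[:,2]))
m=(abs(P[...,2]-8)<4)&(np.hypot(P[...,0]-543,P[...,1]+190)<100)&(hsv[...,2]>55); q=P[m]
t,im,D=load("top"); P=cloud(t,D); 
for lo in (60,): ring(t,D,(543,-190),lo)
E
```

```text
n 350 mean [ 541.6 -193.4   86.6] zmax [89.9 94.2] normal yaw 53.07628185221475 span 31.0 mid [ 541.7 -193.4]
n 314 mean [ 541.7 -193.1   88.9] zmax [90.4 94.3] normal yaw 53.38576932455243 span 31.0 mid [ 541.8 -193.2]
n 289 mean [ 541.8 -193.    90.1] zmax [90.6 94.3] normal yaw 53.30605343869047 span 29.9 mid [ 542.1 -193.2]
wood ((542.455078125, -192.97764587402344), (120.64824676513672, 70.78678131103516), 7.3892130851745605) 48.454172783427964
n 36 mean [ 541.  -191.8   88.3] zmax [88.7 95.1] normal yaw 55.06759836274017 span 30.0 mid [ 542.7 -192.9]
```

The eye axis is at (542.3,-193), the normal's yaw is 53.3° and the ring top is at 94, so its centre is at 77 as expected. The wood measures 120.6 x 70.8 at 48.5 high, which matches. Now the rod.

Run:
```python
from h import *
rel([440,112,227],5)
```

```text
t1.4 shift [ 250.3 -280.7   -0.3] turn [ 0.   0.  39.3]
```

```bash
python3 -m creep '[{"tx":40,"ty":-45,"tz":0,"ax":0,"ay":0,"az":8,"jaw":0},{"tx":82,"ty":-92,"tz":0,"ax":0,"ay":0,"az":16,"jaw":-0.2},{"tx":122,"ty":-137,"tz":0,"ax":0,"ay":0,"az":24,"jaw":-0.2},{"tx":163,"ty":-183,"tz":0,"ax":0,"ay":0,"az":32,"jaw":-0.2},{"tx":204,"ty":-229,"tz":0,"ax":0,"ay":0,"az":39,"jaw":-0.2}]'
python3 -m creep '[{"tx":20,"ty":-66,"tz":0,"ax":0,"ay":0,"az":0,"jaw":-0.2},{"tx":-6,"ty":-69,"tz":0,"ax":0,"ay":0,"az":0,"jaw":-0.2},{"tx":-6,"ty":-69,"tz":0,"ax":0,"ay":0,"az":0,"jaw":-0.2},{"tx":-6,"ty":-69,"tz":0,"ax":0,"ay":0,"az":0,"jaw":-0.2},{"tx":-6,"ty":-69,"tz":0,"ax":0,"ay":0,"az":0,"jaw":-0.2}]'
python3 - <<'E'
from h import *
o,p,T=st(); print(o["t"],p,T[:,0],o["finger_gap"]); rel([440,112,227],5)
c,im,D=shot("wrist","w3"); P=cloud(c,D)
hsv=cv2.cvtColor(im,cv2.COLOR_RGB2HSV)
print(proj(c,[[488,119,39],[680,135,39]]))
m=(P[...,2]>37)&(P[...,2]<50)&(hsv[...,1]<60)&(hsv[...,2]>60)
n,l,s,_=cv2.connectedComponentsWithStats(m.astype(np.uint8))
for i in range(1,n):
    if s[i,4]>100:
        q=P[l==i]; r=cv2.minAreaRect(q[:,:2].astype(np.float32)); print(s[i],r,np.percentile(q[:,2],[5,50,95]))
E
```

```text
t: 2.08
tcp_pos: [442.9, 44.5, 227.0]
eef_rot: [3.138, 0.137, 0.001]
ft_force: [1.4, 0.3, 0.2]
finger_gap: 0.399
gripper_force: 0.0
t: 2.7
tcp_pos: [431.5, 110.6, 226.8]
eef_rot: [3.138, 0.144, 0.001]
ft_force: [-0.5, -0.4, -0.5]
finger_gap: 0.4
gripper_force: 0.0
2.7 [431.49370623 110.61705677 226.81273885] [9.95812939e-01 9.14121542e-02 6.39224936e-04] 0.39973983024145926
t2.7 shift [ 8.6 -0.6 -0.2] turn [ 0.  -0.   0.2]
[[277.42623086 131.6726107 ]
 [278.57811502 -75.61525047]]
[213   0  14 149 968] ((537.1185302734375, 182.87721252441406), (143.8285369873047, 7.239047527313232), 5.75595760345459) [38.67602205 40.7372761  42.28108426]
[ 271    0   11  135 1295] ((549.6342163085938, 125.76469421386719), (128.7317657470703, 9.807002067565918), 5.753519058227539) [40.84842602 43.45805522 45.10465556]
```

View pics/w3.png

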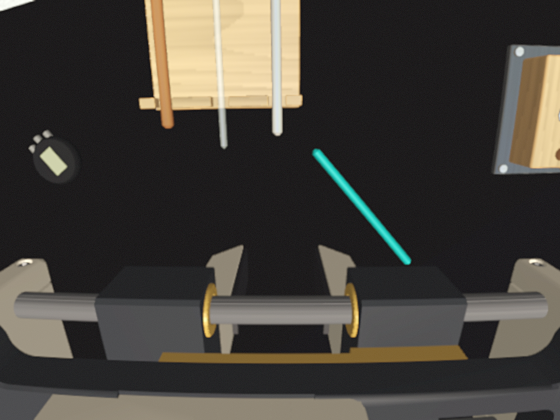

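The steel rod is the thick grey bar at (277,0–135), with the glass beside it at (222,147). It measures 9.8 mm wide, its top is 44 high and its yaw is 5.75°, with the near end at about (485.5,119). I'll grip it 35 mm near-side of its centre, between the boards.

Run:
```python
from h import *
rel([550,125.8,90],5.75)
rel([550,125.8,20],5.75)
c,im,D=load("w3");P=cloud(c,D)
m=(P[...,2]>44)&(P[...,2]<52)&(P[...,0]<560)&(abs(P[...,1]-185)<95);hsv=cv2.cvtColor(im,cv2.COLOR_RGB2HSV);m&=hsv[...,1]>60
q=P[m];r=cv2.minAreaRect(q[:,:2].astype(np.float32));print(r,len(q))
```

```text
t2.8 shift [119.5  -4.2 136.8] turn [ 0.  -0.  -0.5]
t2.8 shift [119.4  -4.2 206.8] turn [ 0.  -0.  -0.5]
((508.57025146484375, 181.56832885742188), (159.28604125976562, 73.25627136230469), 77.11624145507812) 1845
```

```bash
python3 - <<'E'
from h import *
c,im,D=load("w3");print(onz(c,[[255,97],[255,107],[150,99],[150,109]],48),onz(c,[[277,135]],39))
E
python3 -m creep '[{"tx":40,"ty":-1,"tz":30,"ax":0,"ay":0,"az":0,"jaw":-0.2},{"tx":80,"ty":-3,"tz":65,"ax":0,"ay":0,"az":0,"jaw":-0.2},{"tx":119.5,"ty":-4.2,"tz":100,"ax":0,"ay":0,"az":-0.5,"jaw":-0.2},{"tx":119.5,"ty":-4.2,"tz":137,"ax":0,"ay":0,"az":-0.5,"jaw":-0.2},{"tx":119.5,"ty":-4.2,"tz":137,"ax":0,"ay":0,"az":-0.5,"jaw":-0.2}]'
```

```text
[[521.01729366 144.562735    48.        ]
 [511.27657645 143.87911542  48.        ]
 [510.56349481 251.67578745  48.        ]
 [500.61308508 251.83328266  48.        ]] [[484.47802859 119.14562869  39.        ]]
t: 3.38
tcp_pos: [547.6, 126.0, 86.7]
eef_rot: [3.137, 0.159, -0.011]
ft_force: [-0.5, -0.1, 0.3]
finger_gap: 0.396
gripper_force: 0.0
```

```bash
python3 - <<'E'
from h import *
rel([550,125.8,20],5.75)
E
python3 -m creep '[{"tx":0,"ty":0,"tz":25,"ax":0,"ay":0,"az":0,"jaw":-0.2},{"tx":0,"ty":0,"tz":50,"ax":0,"ay":0,"az":0,"jaw":-0.2},{"tx":0,"ty":0,"tz":69,"ax":0,"ay":0,"az":0,"jaw":-0.2},{"tx":0,"ty":0,"tz":69,"ax":0,"ay":0,"az":0,"jaw":-0.2},{"tx":0,"ty":0,"tz":69,"ax":0,"ay":0,"az":0,"jaw":-0.2}]'
python3 - <<'E'
from h import *
rel([550,125.8,20],5.75)
E
```

```text
t3.4 shift [ 2.8  0.4 66.7] turn [0.  0.4 0. ]
t: 4.0
tcp_pos: [550.5, 126.8, 22.5]
eef_rot: [-3.137, -0.16, -0.004]
ft_force: [0.5, -0.2, 0.8]
finger_gap: 0.398
gripper_force: 0.0
t4.0 shift [-0.6  0.9  2.5] turn [ 0.  -0.2  0.1]
```

```bash
python3 -m creep '[{"tx":0,"ty":0.8,"tz":2,"ax":0,"ay":0,"az":0,"jaw":-0.4},{"tx":0,"ty":0.8,"tz":2,"ax":0,"ay":0,"az":0,"jaw":-1},{"tx":0,"ty":0.8,"tz":2,"ax":0,"ay":0,"az":0,"jaw":-1},{"tx":0,"ty":0.8,"tz":2,"ax":0,"ay":0,"az":0,"jaw":-1},{"tx":0,"ty":0.8,"tz":2,"ax":0,"ay":0,"az":0,"jaw":-1}]' 45
python3 - <<'E'
from h import *
o,p,T=st();print(o["t"],p,o["finger_gap"],o["gripper_force"],o["ft_force"],o["moment"])
E
```

```text
t: 4.62
tcp_pos: [549.5, 126.1, 18.9]
eef_rot: [3.137, 0.16, 0.0]
ft_force: [-1.0, 0.9, 2.7]
finger_gap: 0.092
gripper_force: 45.0
4.625 [549.51440496 126.09320239  18.86993921] 0.09180654109831503 45.00089228153229 [-1.03749165  0.89740908  2.71745867] [ 0.01947472  0.14420706 -0.03367264]
```

```bash
python3 -m creep '[{"tx":0,"ty":0,"tz":-20,"ax":0,"ay":0,"az":0,"jaw":-1},{"tx":0,"ty":0,"tz":-50,"ax":0,"ay":0,"az":0,"jaw":-1},{"tx":0,"ty":0,"tz":-90,"ax":0,"ay":0,"az":0,"jaw":-1},{"tx":0,"ty":0,"tz":-130,"ax":0,"ay":0,"az":0,"jaw":-1},{"tx":0,"ty":0,"tz":-130,"ax":0,"ay":0,"az":0,"jaw":-1}]'
python3 - <<'E'
from h import *
rel([446.6,-321.3,145],53.3)
E
```

```text
t: 5.25
tcp_pos: [551.1, 126.3, 151.6]
eef_rot: [-3.137, -0.161, -0.01]
ft_force: [0.5, 0.3, -1.9]
finger_gap: 0.091
gripper_force: 45.0
t5.2 shift [-149.7  434.6    5.7] turn [  0.2  -0.3 -47.4]
```

```bash
python3 -m creep '[{"tx":-15,"ty":45,"tz":0,"ax":0,"ay":0,"az":-6,"jaw":-1},{"tx":-30,"ty":90,"tz":0,"ax":0,"ay":0,"az":-12,"jaw":-1},{"tx":-47,"ty":140,"tz":0,"ax":0,"ay":0,"az":-18,"jaw":-1},{"tx":-65,"ty":190,"tz":0,"ax":0,"ay":0,"az":-25,"jaw":-1},{"tx":-82,"ty":240,"tz":0,"ax":0,"ay":0,"az":-32,"jaw":-1}]'
python3 - <<'E'
from h import *
rel([446.6,-321.3,145],53.3)
E
```

```text
t: 5.88
tcp_pos: [490.9, -122.2, 147.2]
eef_rot: [-2.968, -1.025, 0.003]
ft_force: [0.4, -1.2, -2.3]
finger_gap: 0.096
gripper_force: 45.0
t5.9 shift [-157.7  129.4    2.1] turn [ -0.1   0.1 -15.2]
```

```bash
python3 -m creep '[{"tx":-40,"ty":32,"tz":0,"ax":0,"ay":0,"az":-4,"jaw":-1},{"tx":-80,"ty":65,"tz":0,"ax":0,"ay":0,"az":-8,"jaw":-1},{"tx":-120,"ty":98,"tz":0,"ax":0,"ay":0,"az":-12,"jaw":-1},{"tx":-156,"ty":126,"tz":0,"ax":0,"ay":0,"az":-15,"jaw":-1},{"tx":-156,"ty":126,"tz":0,"ax":0,"ay":0,"az":-15,"jaw":-1}]'
python3 - <<'E'
from h import *
c,im,D=shot("wrist","w4")
rel([446.6,-321.3,57],53.3)
o,p,T=st();P=cloud(c,D);g=p-19*T[:,2]
Q=(P-g)@T   # tool coords about grasp point
m=(D>0)&(abs(Q[...,1])<15)&(abs(Q[...,2])<25)&(Q[...,0]>15)&(Q[...,0]<150)
q=Q[m];print(len(q))
for a in range(20,145,20):
    k=q[(q[:,0]>a)&(q[:,0]<a+20)]
    if len(k):print(a,len(k),k.mean(0).round(1),np.percentile(k[:,2],5).round(1))
print("tip",q[:,0].max())
ring(c,D,(542.3,-193))
E
```

```text
t: 6.5
tcp_pos: [444.9, -318.6, 146.9]
eef_rot: [-2.814, -1.392, 0.002]
ft_force: [0.0, -0.0, -2.1]
finger_gap: 0.095
gripper_force: 45.0
t6.5 shift [-2.8  4.1 89.9] turn [-0.2 -0.  -0.6]
6028
20 897 [30.1  1.1 -4.8] -6.6
40 994 [50.1  1.1 -4.8] -6.4
60 1161 [70.2  1.1 -4.4] -6.2
80 1271 [90.2  1.1 -4.4] -6.2
100 1424 [110.    1.1  -4.2] -6.0
120 75 [120.6   1.1  -3.6] -5.6
tip 121.89971353421487h.py:36: RuntimeWarning: Mean of empty slice.
  e=np.linalg.svd(q[:,:2]-q[:,:2].mean(0))[2][0]; a=np.degrees(np.arctan2(e[1],e[0])); s=(q[:,:2]-q[:,:2].mean(0))@e
  ret = um.true_divide(
h.py:37: RuntimeWarning: Mean of empty slice.
  print("n",len(q),"mean",q.mean(0).round(1),"zmax",np.percentile(q[:,2],[50,98]).round(1),"normal yaw",(a+90)%180,"span",np.ptp(s).round(1),"mid",(q[:,:2].mean(0)+e*(s.max()+s.min())/2).round(1))
Traceback (most recent call last):
  File "h.py", line 37, in ring
    print("n",len(q),"mean",q.mean(0).round(1),"zmax",np.percentile(q[:,2],[50,98]).round(1),"normal yaw",(a+90)%180,"span",np.ptp(s).round(1),"mid",(q[:,:2].mean(0)+e*(s.max()+s.min())/2).round(1))
                                                      ~~~~~~~~~~~~~^^^^^^^^^^^^^^^^
IndexError: index -1 is out of bounds for axis 0 with size 0
```

View pics/w4.png

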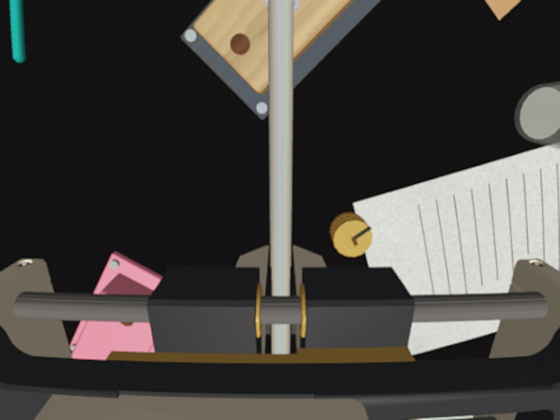

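The rod is held straight along the tool, 1 mm towards +y, and drooping less than 1°. It runs out of the picture at the top, (283,0). Now I'll go down to loop height.

```bash
python3 -m creep '[{"tx":-3,"ty":3,"tz":30,"ax":0,"ay":0,"az":-0.6,"jaw":-1},{"tx":-3,"ty":3,"tz":60,"ax":0,"ay":0,"az":-0.6,"jaw":-1},{"tx":-3,"ty":3,"tz":89,"ax":0,"ay":0,"az":-0.6,"jaw":-1},{"tx":-3,"ty":3,"tz":89,"ax":0,"ay":0,"az":-0.6,"jaw":-1},{"tx":-3,"ty":3,"tz":89,"ax":0,"ay":0,"az":-0.6,"jaw":-1}]'
python3 - <<'E'
from h import *
rel([446.6,-321.3,57],53.3)
c,im,D=shot("scene","s2"); o,p,T=st()
print(proj(c,[p-20*T[:,2]+135*T[:,0],[542.3,-193,77]]))
cv2.imwrite("pics/s2c.png",cv2.resize(im[215:325,165:305],None,fx=5,fy=5,interpolation=cv2.INTER_CUBIC)[:,:,::-1])
E
```

```text
t: 7.18
tcp_pos: [447.6, -320.0, 60.4]
eef_rot: [2.805, 1.414, 0.0]
ft_force: [-0.6, 0.2, -1.4]
finger_gap: 0.089
gripper_force: 45.0
t7.2 shift [-1.7 -0.1  3.4] turn [0.  0.  0.2]
[[242.17224516 260.75949627]
 [251.96964387 260.88203279]]
```

View pics/s2c.png

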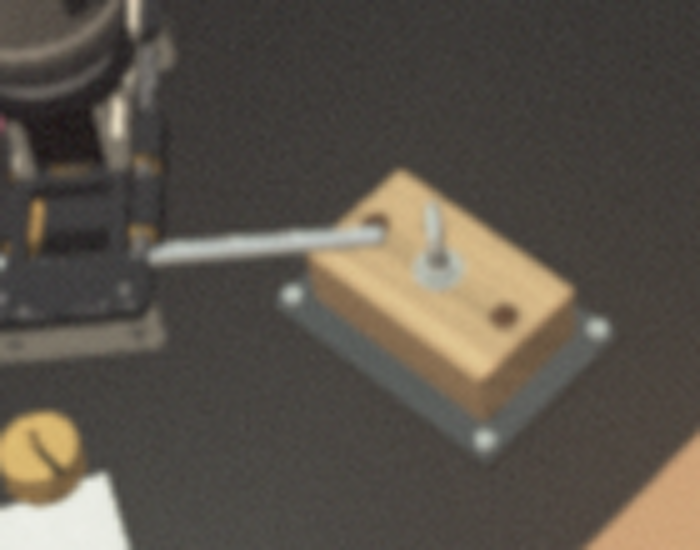

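The rod tip at (380,233) in the crop points at the loop at (433,235), a little high and about 25 mm short. I'll lower it 2.5 mm and slide in gently, watching the force.

```bash
python3 -m creep '[{"tx":0,"ty":-0.8,"tz":2.5,"ax":0,"ay":0,"az":0,"jaw":-1},{"tx":5,"ty":-0.8,"tz":2.5,"ax":0,"ay":0,"az":0,"jaw":-1},{"tx":12,"ty":-0.8,"tz":2.5,"ax":0,"ay":0,"az":0,"jaw":-1},{"tx":12,"ty":-0.8,"tz":2.5,"ax":0,"ay":0,"az":0,"jaw":-1},{"tx":12,"ty":-0.8,"tz":2.5,"ax":0,"ay":0,"az":0,"jaw":-1}]'
python3 - <<'E'
from h import *
rel([446.6,-321.3,57],53.3)
E
python3 -m creep '[{"tx":6,"ty":0,"tz":0,"ax":0,"ay":0,"az":0,"jaw":-1},{"tx":12,"ty":0,"tz":0,"ax":0,"ay":0,"az":0,"jaw":-1},{"tx":18,"ty":0,"tz":0,"ax":0,"ay":0,"az":0,"jaw":-1},{"tx":24,"ty":0,"tz":0,"ax":0,"ay":0,"az":0,"jaw":-1},{"tx":24,"ty":0,"tz":0,"ax":0,"ay":0,"az":0,"jaw":-1}]'
python3 - <<'E'
from h import *
o,p,T=st();print(o["ft_force"],o["moment"]); print(T.T@([542.3,-193,77]-p))
E
```

```text
t: 7.85
tcp_pos: [453.6, -310.3, 57.3]
eef_rot: [2.806, 1.413, -0.0]
ft_force: [-0.1, 0.9, -1.5]
finger_gap: 0.093
gripper_force: 45.0
t7.8 shift [-13.1   0.9   0.3] turn [0.  0.  0.2]
t: 8.48
tcp_pos: [468.2, -290.6, 57.2]
eef_rot: [2.805, 1.414, -0.0]
ft_force: [0.3, -0.8, -0.7]
finger_gap: 0.092
gripper_force: 45.0
[ 0.26561154 -0.84134224 -0.74416782] [-0.04464606 -0.04377779  0.00779793]
[122.53842894   1.55814232 -19.78124179]
```

```bash
python3 -m creep '[{"tx":8,"ty":0,"tz":0,"ax":0,"ay":0,"az":0,"jaw":-1},{"tx":16,"ty":0,"tz":0,"ax":0,"ay":0,"az":0,"jaw":-1},{"tx":24,"ty":0,"tz":0,"ax":0,"ay":0,"az":0,"jaw":-1},{"tx":32.5,"ty":0,"tz":0,"ax":0,"ay":0,"az":0,"jaw":-1},{"tx":32.5,"ty":0,"tz":0,"ax":0,"ay":0,"az":0,"jaw":-1}]'
python3 - <<'E'
from h import *
o,p,T=st();print(o["ft_force"],o["moment"]); print(T.T@([542.3,-193,77]-p))
c,im,D=shot("scene","s3")
cv2.imwrite("pics/s3c.png",cv2.resize(im[215:325,165:305],None,fx=5,fy=5,interpolation=cv2.INTER_CUBIC)[:,:,::-1])
E
```

```text
t: 9.1
tcp_pos: [487.6, -264.3, 57.2]
eef_rot: [2.805, 1.414, -0.0]
ft_force: [-0.2, -0.2, -0.7]
finger_gap: 0.093
gripper_force: 45.0
[-0.18408127 -0.18711395 -0.73756661] [-0.03790532 -0.00285167  0.04155438]
[ 89.87206843   1.59358045 -19.80776419]
```

View pics/s3c.png

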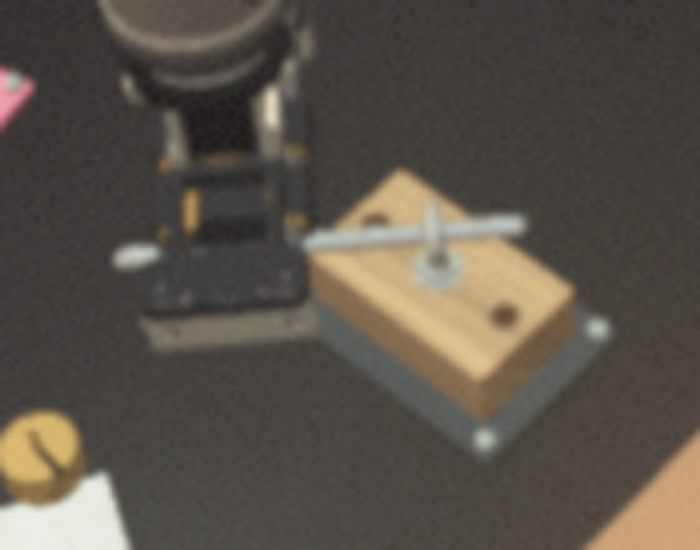

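The rod is clean through the loop and its tip shows at (520,225), with a lever of 90 mm and no side force. Now I'll turn clockwise about the axis, which lies at tool (90,1.3). The first 32° are idle play.

```bash
cat >> h.py <<'E'
def tq():
    F=[];M=[]
    o,p,T=st(); F=np.array(o["ft_force"]);M=np.array(o["moment"]); a=np.array([542.3,-193]); r=(p[:2]-a)/1000
    yaw=np.degrees(np.arctan2(T[1,0],T[0,0])); rot=np.degrees(np.arctan2(r[1],r[0]))
    c=T.T@(np.r_[a,77]-p)
    print("t%.2f yaw %.2f axis in tool %s Ftool %s Mz %.3f torque cw %.3f (rxF %.3f) q6 %.2f"%(o["t"],yaw,c.round(1),(T.T@F).round(1),M[2],(r[0]*F[1]-r[1]*F[0])+M[2],r[0]*F[1]-r[1]*F[0],o["joint_positions"][5]))
E
python3 -c "
from h import *
tq()"
python3 -m creep '[{"tx":1.1,"ty":-12.5,"tz":0,"ax":0,"ay":0,"az":8,"jaw":-1},{"tx":4,"ty":-24.7,"tz":0,"ax":0,"ay":0,"az":16,"jaw":-1},{"tx":8.3,"ty":-36.5,"tz":0,"ax":0,"ay":0,"az":24,"jaw":-1},{"tx":14.4,"ty":-47.5,"tz":0,"ax":0,"ay":0,"az":32,"jaw":-1},{"tx":14.4,"ty":-47.5,"tz":0,"ax":0,"ay":0,"az":32,"jaw":-1}]'
python3 -c "
from h import *
tq()"
```

```text
t9.15 yaw 53.50 axis in tool [ 90.3   1.5 -19.8] Ftool [-0.4 -0.5  1.2] Mz -0.016 torque cw -0.065 (rxF -0.049) q6 0.00
t: 9.78
tcp_pos: [457.4, -224.9, 57.4]
eef_rot: [3.086, 0.587, -0.0]
ft_force: [-0.1, -0.5, -0.9]
finger_gap: 0.09
gripper_force: 45.0
t9.78 yaw 21.54 axis in tool [ 90.7   1.5 -19.6] Ftool [-0.2  0.4  0.9] Mz 0.010 torque cw 0.048 (rxF 0.038) q6 0.59
```

```bash
cat >> h.py <<'E'
def atq(n=4):
    a=np.array([542.3,-193]); L=[]
    for _ in range(n):
        viewer.capture("wrist"); o,p,T=st(); F=T.T@np.array(o["ft_force"]); M=o["moment"][2]; r=(p[:2]-a)/1000; G=o["ft_force"]
        L.append([*F,M,r[0]*G[1]-r[1]*G[0]+M])
    L=np.array(L); c=T.T@(np.r_[a,77]-p)
    print("t%.2f yaw %.2f axis %s Ftool %s Mz %.3f TORQUE %.3f +-%.3f gap %.3f"%(o["t"],np.degrees(np.arctan2(T[1,0],T[0,0])),c.round(1),L[:,:3].mean(0).round(1),L[:,3].mean(),L[:,4].mean(),L[:,4].std(),o["finger_gap"]))
E
python3 -m creep '[{"tx":0.2,"ty":-4.7,"tz":0,"ax":0,"ay":0,"az":3,"jaw":-1},{"tx":0.6,"ty":-9.4,"tz":0,"ax":0,"ay":0,"az":6,"jaw":-1},{"tx":1.3,"ty":-14.1,"tz":0,"ax":0,"ay":0,"az":9,"jaw":-1},{"tx":2.2,"ty":-18.7,"tz":0,"ax":0,"ay":0,"az":12,"jaw":-1},{"tx":3.4,"ty":-23.2,"tz":0,"ax":0,"ay":0,"az":15,"jaw":-1}]'
python3 -c "
from h import *
tq();atq()"
```

```text
t: 10.4
tcp_pos: [452.5, -203.2, 57.3]
eef_rot: [3.135, 0.179, 0.0]
ft_force: [-0.8, -1.7, -1.2]
finger_gap: 0.093
gripper_force: 45.0
t10.40 yaw 6.55 axis in tool [ 90.3   0.2 -19.7] Ftool [-1.   1.6  1.2] Mz -0.003 torque cw 0.145 (rxF 0.149) q6 0.88
t10.60 yaw 6.61 axis [ 90.4   0.4 -19.7] Ftool [-1.   2.2  1.1] Mz -0.003 TORQUE 0.196 +-0.042 gap 0.091
```

It has bitten: the drag reads about 0.19 N m at a force of 2.1 N, as expected. It can't bear for at least another 10°, so I'll turn 8° more and then go in 4° steps, each worth 0.49 N m at most once bearing.

```bash
python3 -m creep '[{"tx":0.1,"ty":-3.1,"tz":0,"ax":0,"ay":0,"az":2,"jaw":-1},{"tx":0.2,"ty":-6.3,"tz":0,"ax":0,"ay":0,"az":4,"jaw":-1},{"tx":0.5,"ty":-9.4,"tz":0,"ax":0,"ay":0,"az":6,"jaw":-1},{"tx":0.9,"ty":-12.5,"tz":0,"ax":0,"ay":0,"az":8,"jaw":-1},{"tx":0.9,"ty":-12.5,"tz":0,"ax":0,"ay":0,"az":8,"jaw":-1}]'
python3 -c "
from h import *
atq(3)"
python3 -m creep '[{"tx":0.1,"ty":-2,"tz":0,"ax":0,"ay":0,"az":1.3,"jaw":-1},{"tx":0.1,"ty":-4.2,"tz":0,"ax":0,"ay":0,"az":2.7,"jaw":-1},{"tx":0.2,"ty":-6.3,"tz":0,"ax":0,"ay":0,"az":4,"jaw":-1},{"tx":0.2,"ty":-6.3,"tz":0,"ax":0,"ay":0,"az":4,"jaw":-1},{"tx":0.2,"ty":-6.3,"tz":0,"ax":0,"ay":0,"az":4,"jaw":-1}]'
python3 -c "
from h import *
atq(3)"
```

```text
t: 11.22
tcp_pos: [452.0, -190.2, 57.3]
eef_rot: [3.141, -0.039, 0.001]
ft_force: [-0.8, -1.6, -0.7]
finger_gap: 0.092
gripper_force: 45.0
t11.38 yaw -1.48 axis [ 90.4   0.6 -19.7] Ftool [-0.3  2.5  1.3] Mz -0.059 TORQUE 0.164 +-0.039 gap 0.090
t: 12.0
tcp_pos: [452.3, -183.4, 57.3]
eef_rot: [3.138, -0.152, 0.0]
ft_force: [0.6, -2.3, -1.6]
finger_gap: 0.097
gripper_force: 45.0
t12.15 yaw -5.54 axis [ 90.5   0.8 -19.7] Ftool [0.9 2.  1.5] Mz -0.027 TORQUE 0.150 +-0.060 gap 0.095
```

```bash
python3 -m creep '[{"tx":0.1,"ty":-2,"tz":0,"ax":0,"ay":0,"az":1.3,"jaw":-1},{"tx":0.1,"ty":-4.2,"tz":0,"ax":0,"ay":0,"az":2.7,"jaw":-1},{"tx":0.2,"ty":-6.3,"tz":0,"ax":0,"ay":0,"az":4,"jaw":-1},{"tx":0.2,"ty":-6.3,"tz":0,"ax":0,"ay":0,"az":4,"jaw":-1},{"tx":0.2,"ty":-6.3,"tz":0,"ax":0,"ay":0,"az":4,"jaw":-1}]'
python3 -c "
from h import *
atq(3)"
```

```text
t: 12.78
tcp_pos: [453.1, -177.2, 57.2]
eef_rot: [3.131, -0.261, 0.0]
ft_force: [1.2, -3.7, -1.2]
finger_gap: 0.089
gripper_force: 45.0
t12.93 yaw -9.54 axis [ 90.6   0.8 -19.8] Ftool [1.9 2.5 1.3] Mz -0.048 TORQUE 0.177 +-0.040 gap 0.090
```

```bash
python3 -m creep '[{"tx":0.1,"ty":-2,"tz":0,"ax":0,"ay":0,"az":1.3,"jaw":-1},{"tx":0.1,"ty":-4.2,"tz":0,"ax":0,"ay":0,"az":2.7,"jaw":-1},{"tx":0.3,"ty":-6.3,"tz":0,"ax":0,"ay":0,"az":4,"jaw":-1},{"tx":0.3,"ty":-6.3,"tz":0,"ax":0,"ay":0,"az":4,"jaw":-1},{"tx":0.3,"ty":-6.3,"tz":0,"ax":0,"ay":0,"az":4,"jaw":-1}]'
python3 -c "
from h import *
atq(3)"
```

```text
t: 13.55
tcp_pos: [454.3, -171.0, 57.2]
eef_rot: [3.12, -0.37, 0.0]
ft_force: [1.8, -2.9, -1.3]
finger_gap: 0.096
gripper_force: 45.0
t13.70 yaw -13.54 axis [ 90.7   0.7 -19.8] Ftool [2.3 2.2 2. ] Mz -0.032 TORQUE 0.165 +-0.002 gap 0.092
```

```bash
python3 -m creep '[{"tx":0.2,"ty":-2,"tz":0,"ax":0,"ay":0,"az":1.3,"jaw":-1},{"tx":0.3,"ty":-4.2,"tz":0,"ax":0,"ay":0,"az":2.7,"jaw":-1},{"tx":0.5,"ty":-6.3,"tz":0.2,"ax":0,"ay":0,"az":4,"jaw":-1},{"tx":0.5,"ty":-6.3,"tz":0.2,"ax":0,"ay":0,"az":4,"jaw":-1},{"tx":0.5,"ty":-6.3,"tz":0.2,"ax":0,"ay":0,"az":4,"jaw":-1}]'
python3 -c "
from h import *
atq(3)"
```

```text
t: 14.32
tcp_pos: [456.2, -164.9, 57.0]
eef_rot: [-3.105, 0.479, 0.0]
ft_force: [0.8, -1.0, -1.2]
finger_gap: 0.093
gripper_force: 45.0
t14.47 yaw -17.54 axis [ 90.6   0.8 -20. ] Ftool [0.8 2.2 0.9] Mz -0.053 TORQUE 0.145 +-0.055 gap 0.094
```

```bash
python3 -m creep '[{"tx":0.2,"ty":-2,"tz":0,"ax":0,"ay":0,"az":1.3,"jaw":-1},{"tx":0.3,"ty":-4.2,"tz":0,"ax":0,"ay":0,"az":2.7,"jaw":-1},{"tx":0.4,"ty":-6.3,"tz":0.1,"ax":0,"ay":0,"az":4,"jaw":-1},{"tx":0.4,"ty":-6.3,"tz":0.1,"ax":0,"ay":0,"az":4,"jaw":-1},{"tx":0.4,"ty":-6.3,"tz":0.1,"ax":0,"ay":0,"az":4,"jaw":-1}]'
python3 -c "
from h import *
atq(3)"
```

```text
t: 15.1
tcp_pos: [458.4, -159.0, 56.9]
eef_rot: [-3.086, 0.587, 0.0]
ft_force: [-0.3, -2.8, -1.2]
finger_gap: 0.095
gripper_force: 45.0
t15.25 yaw -21.54 axis [ 90.5   0.8 -20.2] Ftool [0.4 2.4 1.3] Mz -0.043 TORQUE 0.173 +-0.072 gap 0.097
```

```bash
python3 -m creep '[{"tx":0.2,"ty":-2,"tz":0,"ax":0,"ay":0,"az":1.3,"jaw":-1},{"tx":0.3,"ty":-4.2,"tz":0,"ax":0,"ay":0,"az":2.7,"jaw":-1},{"tx":0.4,"ty":-6.3,"tz":0,"ax":0,"ay":0,"az":4,"jaw":-1},{"tx":0.4,"ty":-6.3,"tz":0,"ax":0,"ay":0,"az":4,"jaw":-1},{"tx":0.4,"ty":-6.3,"tz":0,"ax":0,"ay":0,"az":4,"jaw":-1}]'
python3 -c "
from h import *
atq(3)"
```

```text
t: 15.88
tcp_pos: [461.1, -153.3, 56.9]
eef_rot: [-3.064, 0.694, 0.0]
ft_force: [-1.1, -1.8, -0.9]
finger_gap: 0.095
gripper_force: 45.0
t16.02 yaw -25.54 axis [ 90.3   0.8 -20.1] Ftool [-0.9  1.4  1.3] Mz -0.037 TORQUE 0.094 +-0.057 gap 0.098
```

```bash
python3 -m creep '[{"tx":0.2,"ty":-2,"tz":0,"ax":0,"ay":0,"az":1.3,"jaw":-1},{"tx":0.3,"ty":-4.2,"tz":0,"ax":0,"ay":0,"az":2.7,"jaw":-1},{"tx":0.4,"ty":-6.3,"tz":0,"ax":0,"ay":0,"az":4,"jaw":-1},{"tx":0.4,"ty":-6.3,"tz":0,"ax":0,"ay":0,"az":4,"jaw":-1},{"tx":0.4,"ty":-6.3,"tz":0,"ax":0,"ay":0,"az":4,"jaw":-1}]'
python3 -c "
from h import *
atq(3)"
```

```text
t: 16.65
tcp_pos: [464.2, -147.8, 56.8]
eef_rot: [-3.038, 0.801, 0.0]
ft_force: [-2.3, 0.2, -0.6]
finger_gap: 0.095
gripper_force: 45.0
t16.80 yaw -29.54 axis [ 90.2   0.8 -20.1] Ftool [-2.4  2.2  0.5] Mz -0.032 TORQUE 0.171 +-0.035 gap 0.093
```

```bash
python3 -m creep '[{"tx":0,"ty":-2,"tz":0,"ax":0,"ay":0,"az":1.3,"jaw":-1},{"tx":0,"ty":-4.2,"tz":0,"ax":0,"ay":0,"az":2.7,"jaw":-1},{"tx":0,"ty":-6.3,"tz":0,"ax":0,"ay":0,"az":4,"jaw":-1},{"tx":0,"ty":-6.3,"tz":0,"ax":0,"ay":0,"az":4,"jaw":-1},{"tx":0,"ty":-6.3,"tz":0,"ax":0,"ay":0,"az":4,"jaw":-1}]'
python3 -c "
from h import *
atq(3)"
```

```text
t: 17.42
tcp_pos: [467.5, -142.4, 56.9]
eef_rot: [3.008, -0.906, 0.0]
ft_force: [-2.8, -1.1, -1.4]
finger_gap: 0.095
gripper_force: 45.0
t17.57 yaw -33.54 axis [ 90.3   0.8 -20. ] Ftool [-1.5  1.8  1.2] Mz -0.060 TORQUE 0.102 +-0.024 gap 0.094
```

```bash
python3 -m creep '[{"tx":0.1,"ty":-2,"tz":0,"ax":0,"ay":0,"az":1.3,"jaw":-1},{"tx":0.1,"ty":-4.2,"tz":0,"ax":0,"ay":0,"az":2.7,"jaw":-1},{"tx":0.2,"ty":-6.3,"tz":0,"ax":0,"ay":0,"az":4,"jaw":-1},{"tx":0.2,"ty":-6.3,"tz":0,"ax":0,"ay":0,"az":4,"jaw":-1},{"tx":0.2,"ty":-6.3,"tz":0,"ax":0,"ay":0,"az":4,"jaw":-1}]'
python3 -c "
from h import *
atq(3)"
```

```text
t: 18.2
tcp_pos: [471.2, -137.3, 57.0]
eef_rot: [2.975, -1.011, 0.0]
ft_force: [-1.3, -1.2, -0.6]
finger_gap: 0.092
gripper_force: 45.0
t18.35 yaw -37.54 axis [ 90.4   0.8 -20. ] Ftool [-0.2  2.1  1.6] Mz -0.047 TORQUE 0.145 +-0.078 gap 0.093
```

```bash
python3 -m creep '[{"tx":0.1,"ty":-2,"tz":0,"ax":0,"ay":0,"az":1.3,"jaw":-1},{"tx":0.1,"ty":-4.2,"tz":0,"ax":0,"ay":0,"az":2.7,"jaw":-1},{"tx":0.2,"ty":-6.3,"tz":0,"ax":0,"ay":0,"az":4,"jaw":-1},{"tx":0.2,"ty":-6.3,"tz":0,"ax":0,"ay":0,"az":4,"jaw":-1},{"tx":0.2,"ty":-6.3,"tz":0,"ax":0,"ay":0,"az":4,"jaw":-1}]'
python3 -c "
from h import *
atq(3)"
```

```text
t: 18.98
tcp_pos: [475.2, -132.4, 56.9]
eef_rot: [2.937, -1.114, 0.0]
ft_force: [-1.1, -1.1, -1.8]
finger_gap: 0.091
gripper_force: 45.0
t19.12 yaw -41.54 axis [ 90.4   0.8 -20. ] Ftool [0.4 2.4 1.1] Mz -0.020 TORQUE 0.199 +-0.054 gap 0.096
```

```bash
python3 -m creep '[{"tx":0.1,"ty":-2,"tz":0,"ax":0,"ay":0,"az":1.3,"jaw":-1},{"tx":0.1,"ty":-4.2,"tz":0,"ax":0,"ay":0,"az":2.7,"jaw":-1},{"tx":0.2,"ty":-6.3,"tz":0,"ax":0,"ay":0,"az":4,"jaw":-1},{"tx":0.2,"ty":-6.3,"tz":0,"ax":0,"ay":0,"az":4,"jaw":-1},{"tx":0.2,"ty":-6.3,"tz":0,"ax":0,"ay":0,"az":4,"jaw":-1}]'
python3 -c "
from h import *
atq(3)"
```

```text
t: 19.75
tcp_pos: [479.5, -127.9, 56.9]
eef_rot: [2.897, -1.216, 0.0]
ft_force: [-1.5, -2.6, -1.6]
finger_gap: 0.093
gripper_force: 45.0
t19.90 yaw -45.54 axis [ 90.5   0.7 -20. ] Ftool [1.6 2.  2.2] Mz -0.043 TORQUE 0.138 +-0.093 gap 0.095
```

```bash
python3 -m creep '[{"tx":0.1,"ty":-2,"tz":0,"ax":0,"ay":0,"az":1.3,"jaw":-1},{"tx":0.2,"ty":-4.2,"tz":0,"ax":0,"ay":0,"az":2.7,"jaw":-1},{"tx":0.3,"ty":-6.3,"tz":0,"ax":0,"ay":0,"az":4,"jaw":-1},{"tx":0.3,"ty":-6.3,"tz":0,"ax":0,"ay":0,"az":4,"jaw":-1},{"tx":0.3,"ty":-6.3,"tz":0,"ax":0,"ay":0,"az":4,"jaw":-1}]'
python3 -c "
from h import *
atq(4)"
```

```text
t: 20.52
tcp_pos: [484.1, -123.6, 56.9]
eef_rot: [2.853, -1.316, 0.0]
ft_force: [-0.0, -3.6, -1.5]
finger_gap: 0.094
gripper_force: 45.0
t20.73 yaw -49.55 axis [ 90.5   0.7 -20. ] Ftool [2.  2.6 1.6] Mz -0.073 TORQUE 0.162 +-0.005 gap 0.095
```

```bash
python3 -m creep '[{"tx":0.1,"ty":-2,"tz":0,"ax":0,"ay":0,"az":1.3,"jaw":-1},{"tx":0.2,"ty":-4.2,"tz":0,"ax":0,"ay":0,"az":2.7,"jaw":-1},{"tx":0.4,"ty":-6.3,"tz":0,"ax":0,"ay":0,"az":4,"jaw":-1},{"tx":0.4,"ty":-6.3,"tz":0,"ax":0,"ay":0,"az":4,"jaw":-1},{"tx":0.4,"ty":-6.3,"tz":0,"ax":0,"ay":0,"az":4,"jaw":-1}]'
python3 -c "
from h import *
atq(4)"
```

```text
t: 21.35
tcp_pos: [489.1, -119.8, 56.8]
eef_rot: [2.805, -1.415, -0.0]
ft_force: [-1.7, -3.5, -1.0]
finger_gap: 0.093
gripper_force: 45.0
t21.55 yaw -53.54 axis [ 90.5   0.7 -20.1] Ftool [1.7 2.6 1.7] Mz -0.041 TORQUE 0.194 +-0.026 gap 0.092
```

```bash
python3 -m creep '[{"tx":0.1,"ty":-2,"tz":0,"ax":0,"ay":0,"az":1.3,"jaw":-1},{"tx":0.2,"ty":-4.2,"tz":0,"ax":0,"ay":0,"az":2.7,"jaw":-1},{"tx":0.4,"ty":-6.3,"tz":0,"ax":0,"ay":0,"az":4,"jaw":-1},{"tx":0.4,"ty":-6.3,"tz":0,"ax":0,"ay":0,"az":4,"jaw":-1},{"tx":0.4,"ty":-6.3,"tz":0,"ax":0,"ay":0,"az":4,"jaw":-1}]'
python3 -c "
from h import *
atq(4)"
```

```text
t: 22.18
tcp_pos: [494.2, -116.4, 56.8]
eef_rot: [2.753, -1.512, -0.001]
ft_force: [-3.0, -3.4, -2.2]
finger_gap: 0.095
gripper_force: 45.0
t22.38 yaw -57.55 axis [ 90.5   0.5 -20.2] Ftool [1.5 4.8 1.8] Mz -0.011 TORQUE 0.420 +-0.049 gap 0.091
```

The collar bears: 0.42 N m. Another 1.5° should bring it to about 0.6.

```bash
python3 -m creep '[{"tx":0,"ty":-0.8,"tz":0,"ax":0,"ay":0,"az":0.5,"jaw":-1},{"tx":0.1,"ty":-1.6,"tz":0,"ax":0,"ay":0,"az":1,"jaw":-1},{"tx":0.1,"ty":-2.4,"tz":0,"ax":0,"ay":0,"az":1.5,"jaw":-1},{"tx":0.1,"ty":-2.4,"tz":0,"ax":0,"ay":0,"az":1.5,"jaw":-1},{"tx":0.1,"ty":-2.4,"tz":0,"ax":0,"ay":0,"az":1.5,"jaw":-1}]'
python3 -c "
from h import *
atq(6)"
```

```text
t: 23.0
tcp_pos: [496.1, -115.2, 56.7]
eef_rot: [2.733, -1.548, -0.002]
ft_force: [-4.6, -4.3, -2.0]
finger_gap: 0.095
gripper_force: 45.0
t23.30 yaw -59.05 axis [ 90.5   0.4 -20.3] Ftool [1.3 5.2 1.7] Mz 0.025 TORQUE 0.493 +-0.023 gap 0.091
```

```bash
python3 -m creep '[{"tx":0,"ty":-0.8,"tz":0,"ax":0,"ay":0,"az":0.5,"jaw":-1},{"tx":0.1,"ty":-1.6,"tz":0,"ax":0,"ay":0,"az":1,"jaw":-1},{"tx":0.1,"ty":-2.4,"tz":0,"ax":0,"ay":0,"az":1.5,"jaw":-1},{"tx":0.1,"ty":-2.4,"tz":0,"ax":0,"ay":0,"az":1.5,"jaw":-1},{"tx":0.1,"ty":-2.4,"tz":0,"ax":0,"ay":0,"az":1.5,"jaw":-1}]'
python3 -c "
from h import *
atq(6)"
```

```text
t: 23.92
tcp_pos: [498.0, -114.1, 56.7]
eef_rot: [2.713, -1.583, -0.002]
ft_force: [-4.6, -4.7, -2.1]
finger_gap: 0.095
gripper_force: 45.0
t24.23 yaw -60.54 axis [ 90.5   0.2 -20.4] Ftool [1.3 5.9 1.4] Mz 0.022 TORQUE 0.556 +-0.043 gap 0.091
```

```bash
python3 -m creep '[{"tx":0,"ty":-0.8,"tz":0,"ax":0,"ay":0,"az":0.5,"jaw":-1},{"tx":0.1,"ty":-1.8,"tz":0,"ax":0,"ay":0,"az":1.1,"jaw":-1},{"tx":0.1,"ty":-1.8,"tz":0,"ax":0,"ay":0,"az":1.1,"jaw":-1},{"tx":0.1,"ty":-1.8,"tz":0,"ax":0,"ay":0,"az":1.1,"jaw":-1},{"tx":0.1,"ty":-1.8,"tz":0,"ax":0,"ay":0,"az":1.1,"jaw":-1}]'
python3 -c "
from h import *
atq(6)"
```

```text
t: 24.85
tcp_pos: [499.4, -113.3, 56.6]
eef_rot: [2.697, -1.609, -0.003]
ft_force: [-4.9, -4.8, -1.5]
finger_gap: 0.093
gripper_force: 45.0
t25.15 yaw -61.64 axis [ 90.5   0.1 -20.5] Ftool [1.2 6.5 1.4] Mz 0.048 TORQUE 0.635 +-0.038 gap 0.092
```

The eye is snug at 0.635 N m. Now I'll unwind 44° to the middle of the play so the rod sits square in the loop.

```bash
python3 -m creep '[{"tx":1,"ty":14.2,"tz":0,"ax":0,"ay":0,"az":-9,"jaw":-1},{"tx":4.2,"ty":28,"tz":0,"ax":0,"ay":0,"az":-18,"jaw":-1},{"tx":9.5,"ty":41.1,"tz":0,"ax":0,"ay":0,"az":-27,"jaw":-1},{"tx":16.8,"ty":53.3,"tz":0,"ax":0,"ay":0,"az":-36,"jaw":-1},{"tx":24.9,"ty":63,"tz":0,"ax":0,"ay":0,"az":-44,"jaw":-1}]'
python3 - <<'E'
from h import *
atq(3)
c,im,D=shot("scene","s4"); 
for n in("top",):
    t,_,Dt=shot(n,"t4")
for nm,cc,DD in(("s",c,D),("t",t,Dt)):
    P=cloud(cc,DD);m=(np.hypot(P[...,0]-542.3,P[...,1]+193)<18)&(P[...,2]>86)&(DD>0);q=P[m];
    if len(q)>4:
        e=np.linalg.svd(q[:,:2]-q[:,:2].mean(0))[2][0];print(nm,len(q),(np.degrees(np.arctan2(e[1],e[0]))+90)%180,q.mean(0))
E
```

```text
t: 25.78
tcp_pos: [457.2, -165.0, 57.2]
eef_rot: [-3.105, 0.475, -0.003]
ft_force: [-0.2, 0.6, -1.5]
finger_gap: 0.093
gripper_force: 45.0
t25.93 yaw -17.86 axis [ 89.6   0.4 -19.8] Ftool [0.5 0.2 1.6] Mz -0.004 TORQUE 0.015 +-0.129 gap 0.089
s 28 179.41760514680186 [ 543.44747849 -195.3348387    89.68334612]
```

```bash
python3 -m creep '[{"tx":-8,"ty":-0.3,"tz":0,"ax":0,"ay":0,"az":0,"jaw":-1},{"tx":-18,"ty":-0.3,"tz":0,"ax":0,"ay":0,"az":0,"jaw":-1},{"tx":-28,"ty":-0.3,"tz":0,"ax":0,"ay":0,"az":0,"jaw":-1},{"tx":-38,"ty":-0.3,"tz":0,"ax":0,"ay":0,"az":0,"jaw":-1},{"tx":-38,"ty":-0.3,"tz":0,"ax":0,"ay":0,"az":0,"jaw":-1}]'
python3 -c "
from h import *
atq(2)"
python3 -m creep '[{"tx":-10,"ty":0,"tz":0,"ax":0,"ay":0,"az":0,"jaw":-1},{"tx":-20,"ty":0,"tz":0,"ax":0,"ay":0,"az":0,"jaw":-1},{"tx":-30,"ty":0,"tz":0,"ax":0,"ay":0,"az":0,"jaw":-1},{"tx":-38,"ty":0,"tz":0,"ax":0,"ay":0,"az":0,"jaw":-1},{"tx":-38,"ty":0,"tz":0,"ax":0,"ay":0,"az":0,"jaw":-1}]'
python3 -c "
from h import *
atq(2)"
```

```text
t: 26.65
tcp_pos: [419.7, -153.0, 57.0]
eef_rot: [-3.104, 0.482, 0.001]
ft_force: [0.9, -0.3, -1.5]
finger_gap: 0.093
gripper_force: 45.0
t26.75 yaw -17.66 axis [127.8   0.8 -19.8] Ftool [0.3 0.  0.9] Mz 0.037 TORQUE 0.039 +-0.070 gap 0.098
t: 27.38
tcp_pos: [383.7, -141.6, 57.0]
eef_rot: [-3.104, 0.482, 0.0]
ft_force: [0.3, 0.2, -1.0]
finger_gap: 0.093
gripper_force: 45.0
t27.48 yaw -17.65 axis [165.8   0.8 -19.8] Ftool [0.5 0.2 0.8] Mz -0.029 TORQUE -0.003 +-0.084 gap 0.094
```

The rod is out, with no force on it. Now I'll raise it, check how it sits in the hand, and work out the way back to the rack.

```bash
python3 -m creep '[{"tx":0,"ty":0,"tz":-25,"ax":0,"ay":0,"az":0,"jaw":-1},{"tx":0,"ty":0,"tz":-60,"ax":0,"ay":0,"az":0,"jaw":-1},{"tx":0,"ty":0,"tz":-95,"ax":0,"ay":0,"az":0,"jaw":-1},{"tx":0,"ty":0,"tz":-95,"ax":0,"ay":0,"az":0,"jaw":-1},{"tx":0,"ty":0,"tz":-95,"ax":0,"ay":0,"az":0,"jaw":-1}]'
python3 - <<'E'
from h import *
c,im,D=shot("wrist","w5"); o,p,T=st();P=cloud(c,D);g=p-19*T[:,2];Q=(P-g)@T
q=Q[(D>0)&(abs(Q[...,1])<15)&(abs(Q[...,2])<25)&(Q[...,0]>15)&(Q[...,0]<150)]
for a in(20,60,100):
    k=q[(q[:,0]>a)&(q[:,0]<a+20)];print(a,k.mean(0).round(1))
s,im,D=shot("scene","s5"); P=cloud(s,D);Q=(P-g)@T
q=Q[(D>0)&(abs(Q[...,1])<9)&(abs(Q[...,2])<12)&(Q[...,0]>15)&(Q[...,0]<170)];print("tip",len(q),q[:,0].max(),q.mean(0))
ring(s,D,(542.3,-193),80)
rel([549.5,126.1,150],5.8)
E
```

```text
t: 28.1
tcp_pos: [384.0, -141.6, 151.2]
eef_rot: [-3.104, 0.482, 0.001]
ft_force: [0.1, 0.1, -1.5]
finger_gap: 0.092
gripper_force: 45.0
20 [30.2  0.  -5.4]
60 [70.3  0.1 -5.1]
100 [ 1.101e+02  1.000e-01 -4.800e+00]
tip 152 136.85910580303462 [78.6923107   2.54633454 -4.46384894]
n 41 mean [ 544.  -196.3   88.4] zmax [89.  94.3] normal yaw 178.0192101651234 span 29.6 mid [ 544.  -195.7]
t28.2 shift [  76.9 -305.2    0.7] turn [ -0.1   0.1 -23.4]
```

```bash
python3 -m creep '[{"tx":12,"ty":-48,"tz":0,"ax":0,"ay":0,"az":-4,"jaw":-1},{"tx":25,"ty":-98,"tz":0,"ax":0,"ay":0,"az":-8,"jaw":-1},{"tx":38,"ty":-150,"tz":0,"ax":0,"ay":0,"az":-12,"jaw":-1},{"tx":50,"ty":-200,"tz":0,"ax":0,"ay":0,"az":-16,"jaw":-1},{"tx":63,"ty":-250,"tz":0,"ax":0,"ay":0,"az":-20,"jaw":-1}]'
python3 - <<'E'
from h import *
rel([549.5,126.1,90],5.8)
E
```

```text
t: 28.82
tcp_pos: [520.3, 79.0, 150.5]
eef_rot: [3.141, 0.068, -0.004]
ft_force: [0.2, 0.4, -1.0]
finger_gap: 0.095
gripper_force: 45.0
t28.8 shift [ 31.4 -45.8  60.4] turn [ 0.   0.1 -3.3]
```

```bash
python3 -m creep '[{"tx":15,"ty":-22,"tz":0,"ax":0,"ay":0,"az":-2,"jaw":-1},{"tx":29,"ty":-44,"tz":0,"ax":0,"ay":0,"az":-3.3,"jaw":-1},{"tx":29,"ty":-44,"tz":20,"ax":0,"ay":0,"az":-3.3,"jaw":-1},{"tx":29,"ty":-44,"tz":60,"ax":0,"ay":0,"az":-3.3,"jaw":-1},{"tx":29,"ty":-44,"tz":60,"ax":0,"ay":0,"az":-3.3,"jaw":-1}]'
python3 - <<'E'
from h import *
viewer.capture("top"); rel([549.5,126.1,21],5.8)
E
```

```text
t: 29.45
tcp_pos: [544.4, 122.3, 88.1]
eef_rot: [3.137, 0.155, -0.014]
ft_force: [-0.9, -0.8, -0.7]
finger_gap: 0.094
gripper_force: 45.0
t29.5 shift [ 4.1 -3.4 69.2] turn [ 0.   0.3 -0.2]
```

```bash
python3 -m creep '[{"tx":3,"ty":-2.5,"tz":15,"ax":0,"ay":0,"az":-0.2,"jaw":-1},{"tx":3,"ty":-2.5,"tz":35,"ax":0,"ay":0,"az":-0.2,"jaw":-1},{"tx":3,"ty":-2.5,"tz":45,"ax":0,"ay":0,"az":-0.2,"jaw":-1},{"tx":3,"ty":-2.5,"tz":45,"ax":0,"ay":0,"az":-0.2,"jaw":-1},{"tx":3,"ty":-2.5,"tz":45,"ax":0,"ay":0,"az":-0.2,"jaw":-1}]'
python3 - <<'E'
from h import *
viewer.capture("top"); rel([549.5,126.1,19.5],5.8)
E
```

```text
t: 30.12
tcp_pos: [550.6, 125.3, 47.6]
eef_rot: [3.137, 0.16, 0.002]
ft_force: [0.0, -0.5, -0.8]
finger_gap: 0.088
gripper_force: 45.0
t30.2 shift [-1.1 -0.9 28.2] turn [ 0.  -0.1  0.1]
```

```bash
python3 -m creep '[{"tx":-1,"ty":-0.9,"tz":8,"ax":0,"ay":0,"az":0,"jaw":-1},{"tx":-1,"ty":-0.9,"tz":16,"ax":0,"ay":0,"az":0,"jaw":-1},{"tx":-1,"ty":-0.9,"tz":23,"ax":0,"ay":0,"az":0,"jaw":-1},{"tx":-1,"ty":-0.9,"tz":27,"ax":0,"ay":0,"az":0,"jaw":-1},{"tx":-1,"ty":-0.9,"tz":27,"ax":0,"ay":0,"az":0,"jaw":-1}]'
python3 - <<'E'
from h import *
viewer.capture("top"); rel([549.5,126.1,19.5],5.8);atq(2)
E
```

```text
t: 30.8
tcp_pos: [548.8, 126.0, 19.6]
eef_rot: [3.137, 0.16, -0.001]
ft_force: [0.0, 0.1, -0.9]
finger_gap: 0.097
gripper_force: 45.0
t30.9 shift [0.5 0.  0.3] turn [0.  0.  0.1]
t30.95 yaw 5.85 axis [-39.3 316.7 -56.9] Ftool [ 0.3 -0.5  1. ] Mz 0.005 TORQUE -0.068 +-0.115 gap 0.094
```

```bash
python3 -m creep '[{"tx":0,"ty":0,"tz":0.8,"ax":0,"ay":0,"az":0,"jaw":-1},{"tx":0,"ty":0,"tz":0.8,"ax":0,"ay":0,"az":0,"jaw":-0.75},{"tx":0,"ty":0,"tz":0.8,"ax":0,"ay":0,"az":0,"jaw":-0.5},{"tx":0,"ty":0,"tz":0.8,"ax":0,"ay":0,"az":0,"jaw":-0.3},{"tx":0,"ty":0,"tz":0.8,"ax":0,"ay":0,"az":0,"jaw":-0.3}]'
python3 -m creep '[{"tx":0,"ty":0,"tz":0,"ax":0,"ay":0,"az":0,"jaw":-0.3},{"tx":0,"ty":0,"tz":-20,"ax":0,"ay":0,"az":0,"jaw":-0.3},{"tx":0,"ty":0,"tz":-60,"ax":0,"ay":0,"az":0,"jaw":-0.3},{"tx":0,"ty":0,"tz":-110,"ax":0,"ay":0,"az":0,"jaw":-0.3},{"tx":0,"ty":0,"tz":-160,"ax":0,"ay":0,"az":0,"jaw":-0.3}]'
python3 -m creep '[{"tx":-30,"ty":0,"tz":-10,"ax":0,"ay":0,"az":0,"jaw":-0.3},{"tx":-60,"ty":0,"tz":-30,"ax":0,"ay":0,"az":0,"jaw":-0.3},{"tx":-100,"ty":0,"tz":-40,"ax":0,"ay":0,"az":0,"jaw":-0.3},{"tx":-120,"ty":0,"tz":-40,"ax":0,"ay":0,"az":0,"jaw":-0.3},{"tx":-120,"ty":0,"tz":-40,"ax":0,"ay":0,"az":0,"jaw":-0.3}]'
python3 - <<'E'
from h import *
shot("wrist","w6"); c,im,D=shot("wrist","w6"); P=cloud(c,D); hsv=cv2.cvtColor(im,cv2.COLOR_RGB2HSV)
m=(P[...,2]>37)&(P[...,2]<50)&(hsv[...,1]<60)&(hsv[...,2]>60)
n,l,s,_=cv2.connectedComponentsWithStats(m.astype(np.uint8))
for i in range(1,n):
    if s[i,4]>100:
        q=P[l==i]; r=cv2.minAreaRect(q[:,:2].astype(np.float32)); print(s[i],r,np.percentile(q[:,2],[5,50,95]))
t,im2,D=shot("top","t6"); ring(t,D,(542.3,-193),80)
a=im; b=im2[125:235,150:370]
cv2.imwrite("pics/fin.png",np.hstack([cv2.resize(im[:280],(400,200)),cv2.resize(b,(400,200))])[:,:,::-1])
E
```

```text
t: 31.58
tcp_pos: [549.0, 126.1, 19.2]
eef_rot: [3.137, 0.16, 0.0]
ft_force: [-0.2, 0.2, 0.1]
finger_gap: 0.339
gripper_force: 0.0
t: 32.2
tcp_pos: [548.7, 126.0, 180.6]
eef_rot: [3.137, 0.16, -0.001]
ft_force: [0.6, 0.8, -0.7]
finger_gap: 0.352
gripper_force: 0.0
t: 32.83
tcp_pos: [428.7, 113.9, 219.6]
eef_rot: [3.137, 0.161, 0.001]
ft_force: [0.6, -0.7, -0.2]
finger_gap: 0.35
gripper_force: 0.0
[217   0  13 148 974] ((535.2784423828125, 182.6491241455078), (139.97036743164062, 7.261504173278809), 5.662981033325195) [38.71170429 40.77484359 42.32420128]
[ 276    0   10  135 1332] ((547.256103515625, 126.0342025756836), (125.35462188720703, 9.349651336669922), 6.011349678039551) [40.90959186 43.47257419 45.10859131]
n 36 mean [ 542.7 -192.5   88.1] zmax [88.1 94.5] normal yaw 171.3795946599115 span 28.4 mid [ 542.7 -192.7]
```

View pics/fin.png

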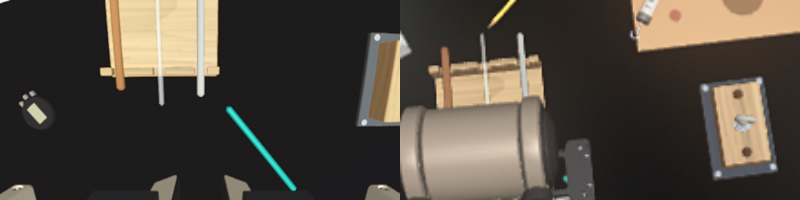

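The steel rod is back in its notches (left panel, around (201,95)). Its height and yaw match the start, the glass and dowel haven't moved, and the eye at (743,123) is clear of the arm.

```bash
python3 -c "
from bench import bot
print(bot.finish_job())"
```

```text
the job is handed in; nothing more can be done
None
```

I tightened the eye to about 0.63 N m (snug, below the 1.0 N m stripping limit), laid the steel rod back in its rack notches and handed the job in at about 33 s; I haven't seen the judge's verdict.

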